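# Snap open the pot rest and unpack the steamer onto it

### The arm

A 6-joint arm with a two-finger parallel gripper is mounted at the origin on the work surface. World frame = base frame: x ahead of the robot, y to its left, z up, the work surface at z = 0. Lengths are in mm, angles in rad, forces in N, time in s.
With the tool pointing down it reaches from about 350 to 875 mm from the base axis. Payload 4.2 kg.
Tool frame: the origin (TCP) lies midway between the tips of the shut fingers; the grasp point (between the pads) lies 19 mm behind it; z points along the fingers, y is the direction in which the jaws open and shut (so a half turn about z gives the same grasp; the last joint's range is limited). The gripper opens to 85 mm and grips with 20 to 120 N. Pads are 22 mm wide; open, the fingers measure 114 mm over their backs; the gripper's body (76 mm by 85 mm) begins 54 mm behind the grasp point. The pads swing forward as they close: fully open they stand 13 mm farther back than shut.
Start: joints at [1.566, 0.385, 0.008, 0, -1.194, -0.259], TCP at [162.937, 603.366, 209.912] pointing down, gripper open.
Joint ranges: [-3.14, 3.14], [-1.21, 2.06], [-1.07, 1.41], [-3.16, 2.05], [-2.99, -0.16], [-3.1, 3.1]. Speed limits (rad/s): [2.79, 2.79, 3.14, 3.14, 3.14, 3.14].

### API

Orientations are given as a unit quaternion [x, y, z, w].
In Python, from bench import arm, eyes, nets gives the robot as it stands.
- The arm moves only by the tool jog_arm, never from a script. Its argument "rows" is a list of rows, each a list of 3 entries, a list of its own where there are three numbers: the shift along the tool's x, y, z in cm, then the turn, a rotation vector about the tool's x, y, z in degrees, then the finger opening in cm, from 0 to 8.54. In form: [[[x, y, z], [ax, ay, az], jaw], ...]. A call has 1 to 10 rows; each row shifts and turns the commanded pose from where the row before left it, along the tool's axes as they then stand; what a row does not reach is not made up. A row lasts 1/8 s, in which the tool goes at most 62.5 mm and 10.7 degrees, less where a joint would pass 70% of its speed; a pose out of reach is approached as far as the arm can. A call with a gripper value outside its range is refused whole. The fingers move at their own pace and stop on an object; the grip force is fixed at half the most. Time passes only in rows, so rows that do not move let the fingers close. It gives the time, the measured TCP pose, the force and the opening at its end, in the units of the state.
- arm.read_state(): the state, without advancing time (a new reading comes with each control period).
- eyes.get_image(name): name is "scene" or "top"; returns the picture (384x512x3 uint8, red, green, blue); there is no depth.
- eyes.camera_model(name): a dict with "K" (3x3 intrinsics, pixels), "rvec" (rotation vector, rad) and "tvec" (3), from world to camera coordinates, as OpenCV has them. Camera axes: x right, y down, z forward; pixel columns grow to the right and rows downward; lengths in mm; the calibration is good to about 2 mm. A picture is of the moment at which its call begins. camera_model takes no time and is no camera call.
- arm.job_done(): hands the job in, once; it reports no verdict.
Trained networks look in the newest picture that a camera, given by its name, has taken for a name from the list of things; names that differ only in an ending like _2 or _b are one class to them, and where a whole thing is asked for, a point or a joint stands for the part that bears it (a point fixed in the world has none). Each returns a list of dicts, best first, with "conf" (0 to 1); they miss things now and then, are a little off and sometimes report something else, mostly with a low value. They report only what shows in the picture. A call takes as long as a camera call. They do not tell look-alikes from the thing itself.
- nets.boxes_of(camera, name): "position" ([column, row] as shares, 0 to 1, of the picture: columns of its width, rows of its height, amid what is visible of it).
The state is a dict: "clock": time; "joints": joint angles; "joint_vel": joint speeds; "joint_efforts": joint torques, N m; "position": TCP position; "ee_rot": TCP orientation; "contact_force": force on the tool from outside, world axes, zero at the start; "wrist_torque": the same for the moment, N m; "gripper_width": finger opening in mm.
Only numpy, scipy, OpenCV 4.12 (cv2) and the standard library are available. Lean on these libraries where they do the work, as an engineer would, in place of code of your own. Each camera call takes 0.05 s, during which the arm holds its last target.

### The job

Snap the folding pot rest on the table fully open, so that its bar and arm make a T. Take the steamer apart: lay its lid knob up on the round cork mat, then lift the basket out of the pot and set it level and centred on the open rest, bearing on the bar and the arm. Set both down rather than dropping them, leave the pot standing where it is, and do not disturb the salt jar or pepper mill.

Things in the scene. Friction and masses are not known exactly. Their poses are not given: they have to be found in the camera images.
- rest_seat (a point): Seat of the folding pot rest, a dark steel gate-leg stand screwed to the table: the point, at the height of its top (22 mm above the table), over which the basket's centre belongs. Axes: z up, y along the fixed bar, x from the fixed bar along the opened arm. The fixed bar is 150 mm long (y from -75 to 75 mm), 18 mm wide (x from -65 to -47 mm), 22 mm high
- rest_pivot (a point): Upright pivot of the rest's arm, 35 mm from the seat in the seat's -x, at the height of the top (22 mm). The arm turns about it
- swing (a joint): Angle of the rest's arm. 0: folded, lying along +y of the seat beside the fixed bar, 3 mm from it; 1.571: open, along +x of the seat, square to the bar. From above it opens clockwise. An over-centre spring drives it to the nearer of these two stops: it falls back if let go before 0.785 and snaps open by itself beyond. Pushing it at the tab takes about 3 to 5 N
- swing_tab (a point): Turned-up tab at the arm's free end, 139 mm from the pivot; the point is 30 mm above the table. Tab: 18 mm wide, 6 mm thick, from the arm's underside (8 mm) to 42 mm above the table. The arm is a flat bar 18 mm wide, from 8 to 22 mm above the table. When folded its last 67 mm stand out past the end of the fixed bar, so that they can be pushed there from the fixed bar's side
- lid_knob (a point): Centre of the round black knob (26 mm diameter, 24 mm high) on the steamer's lid; z is the lid's up. The lid is a flat aluminium disc of 160 mm diameter, its underside 21 mm below this point; it lies loose on the pot's rim. 130 to 250 g
- basket_post (a point): Grip point on the upright round post (12 mm diameter) in the middle of the steel steamer basket, 50 mm above the basket's underside; the post's top is 67 mm above the underside. The basket is a flat-bottomed round tray of 120 mm diameter and 22 mm height. It stands loose on the pot's inner floor, under the lid, so the lid must come off first. 140 to 280 g
- basket_base (a point): Centre of the basket's underside; z is its up
- lid_base (a point): Centre of the lid's underside; z is its up
- pot: Aluminium pot, loose, origin at the centre of its underside: 152 mm outer and 144 mm inner diameter, 75 mm high, inner floor 5 mm above the table, two small loop handles outside. 0.9 kg
- mat_top (a point): Centre of the top of the round cork mat, 190 mm diameter, 6 mm thick, fixed to the table
- salt: Glass salt jar, bystander, 56 mm diameter, 85 mm high, origin under its centre
- mill: Wooden pepper mill, bystander, 52 mm diameter, 115 mm high, origin under its centre
Not all that is in view belongs to the job. What is meant by the part that bears lid_knob is not orange, and is the larger of those in its own colour.

How it is judged:
By the outcome, as a careful person would: the job done as asked, in the order asked, and still so for the second after the job is handed in, with the robot touching nothing.
It also fails if it takes over 64 s, if anything falls off the work surface, if the arm or the gripper's body presses on something with over 40 N, if the wrist force passes 120 N, or if a joint passes its speed limit or range.

## Working session

There is one attempt and no reset: what is moved stays moved. The work goes in short steps, Python scripts to look and compute and a tool call to move; the robot and the scene stay as the last step left them, time stands still between calls to the robot, and variables do not carry over. Pictures are saved under pics/ and viewed, and the job is handed in when it is done.

Besides the shell and the picture viewer there is one more tool, called after "Request:" as name(argument=value, ...) on one line, values as JSON. jog_arm: Moves the arm, as the interface text tells. Its arguments: {"type":"object","properties":{"rows":{"type":"array","items":{"type":"array"}}},"required":["rows"]}

```bash
mkdir -p pics; ls; python3 - <<'E'
from bench import arm, eyes, nets
import cv2
for n in("scene","top"):
    im=eyes.get_image(n); cv2.imwrite(f"pics/{n}0.png",im[:,:,::-1])
    m=eyes.camera_model(n); print(n,m)
    for k in ["rest_seat","rest_pivot","swing","swing_tab","lid_knob","basket_post","pot","mat_top","salt","mill"]:
        try:print(k,[(round(d['conf'],2),[round(d['position'][0]*512),round(d['position'][1]*384)]) for d in nets.boxes_of(n,k)])
        except Exception as e:print(k,e)
print(arm.read_state())
E
```

```text
pics
scene {'K': array([[362.12503475,   0.        , 253.49819552],
       [  0.        , 362.12503475, 190.01928233],
       [  0.        ,   0.        ,   1.        ]]), 'rvec': array([ 1.816544  ,  1.42186361, -0.73234588]), 'tvec': array([-110.32268458, -211.09027943, 1540.13596789])}
rest_seat [(0.97, [260, 214])]
rest_pivot [(0.6, [262, 214])]
swing [(0.68, [275, 214])]
swing_tab []
lid_knob [(0.94, [132, 281]), (0.71, [125, 211]), (0.57, [139, 191])]
basket_post []
pot [(0.77, [136, 234])]
mat_top [(0.7, [345, 192])]
salt [(0.81, [350, 242]), (0.35, [273, 215])]
mill [(0.87, [186, 279])]
top {'K': array([[349.50171066,   0.        , 257.8383035 ],
       [  0.        , 349.50171066, 187.07306666],
       [  0.        ,   0.        ,   1.        ]]), 'rvec': array([ 2.10555888, -2.16968809,  0.17636508]), 'tvec': array([   2.35163291,  549.26547974, 1159.5988651 ])}
rest_seat [(0.61, [252, 195])]
rest_pivot [(0.57, [251, 196])]
swing [(0.77, [235, 197])]
swing_tab [(0.76, [239, 193])]
lid_knob [(0.77, [370, 209]), (0.71, [364, 259]), (0.55, [356, 156]), (0.5, [162, 217])]
basket_post []
pot [(0.57, [345, 211])]
mat_top [(0.77, [162, 217])]
salt [(0.54, [195, 137]), (0.26, [370, 209])]
mill [(0.73, [316, 133])]
{'clock': 1.1, 'joints': array([ 1.56560093e+00,  3.84721651e-01,  7.90429186e-03,  2.58818411e-06,
       -1.19401053e+00, -2.58608551e-01]), 'joint_vel': array([ 0.00045856,  0.00166193, -0.00060322, -0.00094817,  0.00114754,
       -0.00026852]), 'joint_efforts': array([-1.38939911e-03, -3.92101300e+01,  1.88616300e+01,  4.19081569e+00,
       -3.98552729e-04,  2.78622522e-06]), 'position': array([162.93767978, 603.36601684, 209.90106288]), 'ee_rot': array([ 9.91313602e-01, -1.31519361e-01,  3.18780907e-06,  1.55019478e-05]), 'contact_force': array([-0.74880975, -1.01281512,  0.25255001]), 'wrist_torque': array([-0.01406124, -0.01901131,  0.05580546]), 'gripper_width': 85.31010341390461}
```

```bash
python3 - <<'E'
import cv2
for n,(c0,c1,r0,r1) in {"top":(110,430,90,310),"scene":(70,430,130,330)}.items():
    im=cv2.imread(f"pics/{n}0.png"); c=im[r0:r1,c0:c1]
    s=800/c.shape[1]; s=min(s,600/c.shape[0])
    cv2.imwrite(f"pics/{n}0z.png",cv2.resize(c,None,fx=s,fy=s,interpolation=cv2.INTER_CUBIC)); print(s)
E
```

```text
2.5
2.2222222222222223
```

View pics/top0.png

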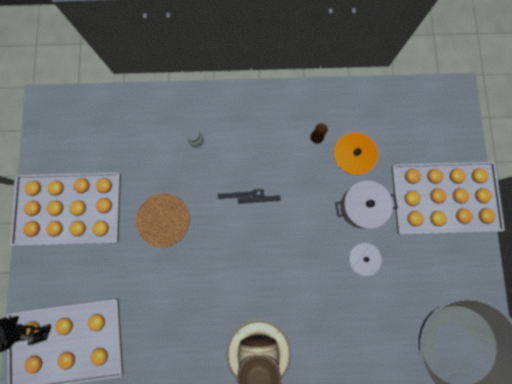

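View pics/scene0.png

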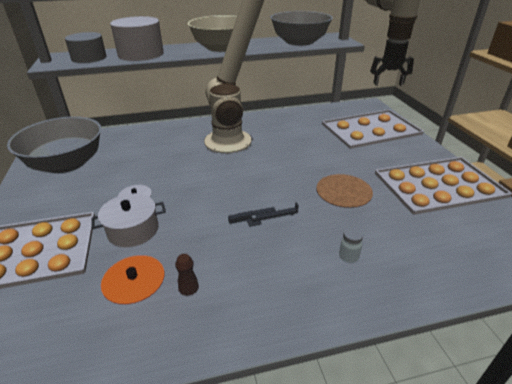

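The top view shows the cork mat at (163,220), the folded rest at (250,196) and the pot with the grey lid at about (368,204). The orange lid (357,153) and the small grey lid (366,260) are decoys. The salt is at (195,138) and the mill at (318,133).

View pics/top0z.png

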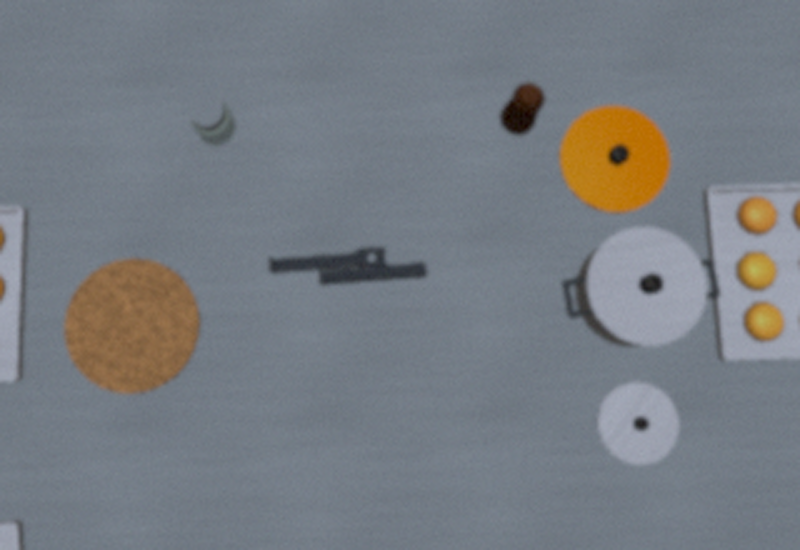

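View pics/scene0z.png

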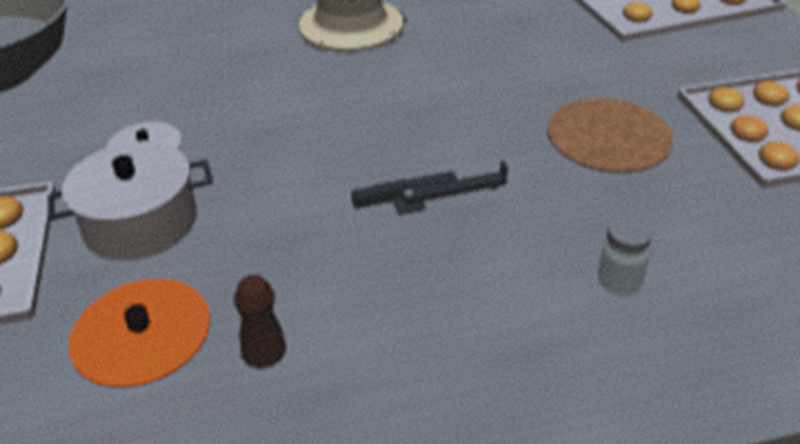

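```bash
python3 - <<'E'
import cv2
im=cv2.imread("pics/top0.png"); a=cv2.resize(im[180:210,210:290],None,fx=10,fy=10,interpolation=cv2.INTER_CUBIC);
cv2.imwrite("pics/a.png",a)
im=cv2.imread("pics/scene0.png"); a=cv2.resize(im[195:235,220:305],None,fx=9,fy=9,interpolation=cv2.INTER_CUBIC);
cv2.imwrite("pics/b.png",a)
im=cv2.imread("pics/top0.png"); a=cv2.resize(im[170:240,325:405],None,fx=8,fy=8,interpolation=cv2.INTER_CUBIC);
cv2.imwrite("pics/c.png",a)
E
```

```text
(no output)
```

View pics/a.png

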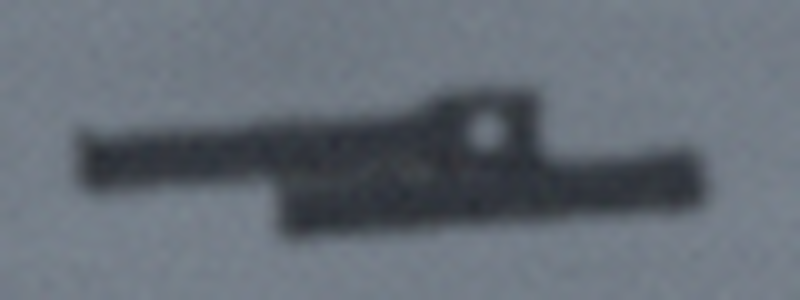

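View pics/b.png

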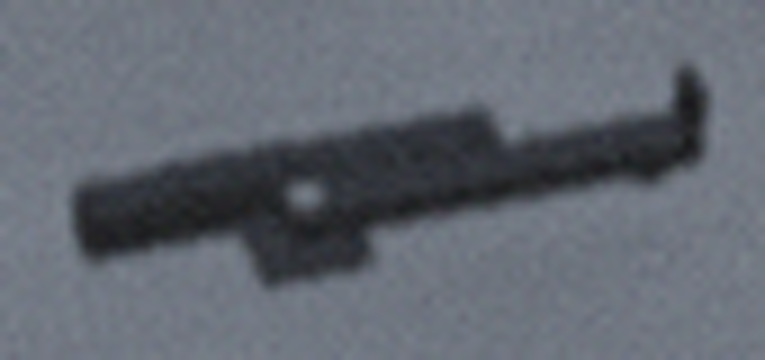

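View pics/c.png

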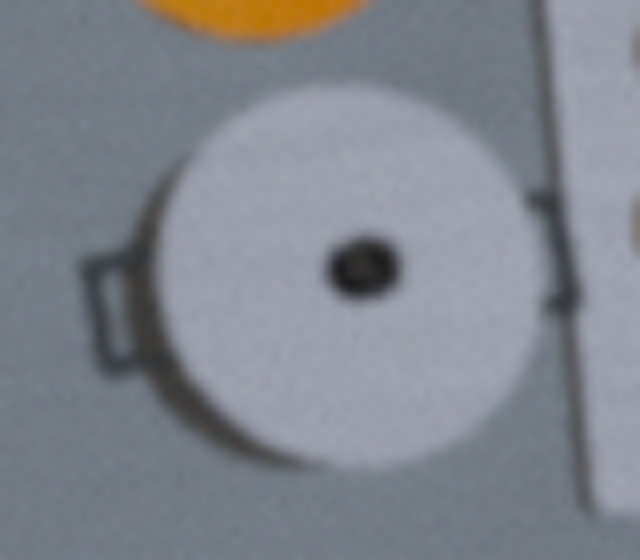

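```bash
cat > h.py <<'E'
import numpy as np, cv2
from bench import arm, eyes, nets
from scipy.spatial.transform import Rotation as R
M={n:eyes.camera_model(n) for n in("scene","top")}
def ray(n,uv,z):
    m=M[n];Rm=cv2.Rodrigues(m['rvec'])[0];c=-Rm.T@m['tvec']
    d=Rm.T@np.linalg.inv(m['K'])@np.array([uv[0],uv[1],1.]); t=(z-c[2])/d[2]; return c+t*d
def proj(n,p):
    m=M[n]; return cv2.projectPoints(np.array(p,float).reshape(-1,3),m['rvec'],m['tvec'],m['K'],None)[0].reshape(-1,2)
def circ(n,mask,z):
    cs=max(cv2.findContours(mask.astype(np.uint8),0,1)[0],key=cv2.contourArea)
    h=cv2.convexHull(cs).reshape(-1,2)
    # densify contour
    P=np.array([ray(n,q,z)[:2] for q in cs.reshape(-1,2)])
    A=np.c_[2*P,np.ones(len(P))];s=np.linalg.lstsq(A,(P**2).sum(1),rcond=None)[0]
    return s[:2],np.sqrt(s[2]+s[:2]@s[:2])
def st():
    s=arm.read_state();r=R.from_quat(s['ee_rot']).as_matrix()
    print('t',round(s['clock'],2),'p',s['position'].round(1),'z',r[:,2].round(3),'y',r[:,1].round(3),'F',s['contact_force'].round(1),'w',round(s['gripper_width'],1),'j',s['joints'].round(2))
    return s
E
python3 - <<'E'
from h import *
top=cv2.imread("pics/top0.png");sc=cv2.imread("pics/scene0.png")
def fr(c,r,s,pts): return [((x+.5)/s-.5+c,(y+.5)/s-.5+r) for x,y in pts]
T=fr(210,180,10,[(703,152),(703,207),(284,237),(281,183)])
W=np.array([ray("top",p,22)[:2] for p in T]);print(W.round(1))
Q=np.array([[-47,-75],[-65,-75],[-65,75],[-47,75.]])
def fit(Q,W):
    q=Q-Q.mean(0);w=W-W.mean(0);a=np.arctan2((q[:,0]*w[:,1]-q[:,1]*w[:,0]).sum(),(q*w).sum())
    Rm=np.array([[np.cos(a),-np.sin(a)],[np.sin(a),np.cos(a)]]);t=W.mean(0)-Rm@Q.mean(0);return a,t,(Q@Rm.T+t-W).round(1)
print("top",fit(Q,W)); a,t,_=fit(Q,W)
print("pivot top",ray("top",fr(210,180,10,[(488,128)])[0],22), "scene",ray("scene",fr(220,195,9,[(305,195)])[0],22))
Rm=np.array([[np.cos(a),-np.sin(a)],[np.sin(a),np.cos(a)]]);print("pivot pred",Rm@[-35,0]+t,"tab",Rm@[-35,139]+t)
# overlay
def box(x0,x1,y0,y1,z0,z1):
    return [np.r_[Rm@[x,y]+t,z] for z in(z0,z1) for x,y in((x0,y0),(x1,y0),(x1,y1),(x0,y1))]
for n,im in(("top",top),("scene",sc)):
    h,s,v=[x.astype(int) for x in cv2.split(cv2.cvtColor(im,cv2.COLOR_BGR2HSV))]
    mat=(h<25)&(s>80)&(v>60)
    mm=np.zeros_like(mat); 
    if n=="top":mm[190:250,132:194]=1
    else:mm[170:212,312:377]=1
    print(n,"mat",circ(n,mat&mm,6))
    b,g,r=[x.astype(int) for x in cv2.split(im)]
    lid=(g>(135 if n=="top" else 120)); mm=np.zeros_like(lid)
    if n=="top":mm[178:232,343:393]=1
    big=cv2.resize(im,None,fx=4,fy=4,interpolation=cv2.INTER_CUBIC)
    for B in(box(-65,-47,-75,75,0,22),box(-44,-26,0,139,8,22)):
        p=(proj(n,B)*4+1.5).round().astype(int)
        for i in range(4):
            for k,l in((i,(i+1)%4),(4+i,4+(i+1)%4),(i,4+i)):cv2.line(big,tuple(map(int,p[k])),tuple(map(int,p[l])),(0,255,255),1)
    c=(210,180,290,210) if n=="top" else (220,195,305,235)
    cv2.imwrite(f"pics/ov_{n}.png",cv2.resize(big[c[1]*4:c[3]*4,c[0]*4:c[2]*4],None,fx=2,fy=2))
    print(n,im[205,345:396,1] if n=="top" else im[213,90:160,1])
for n,q in(("top",(195,137)),("scene",(350,242))):print("salt",ray(n,q,42)[:2])
for n,q in(("top",(316,133)),("scene",(186,279))):print("mill",ray(n,q,55)[:2])
print("knob top",ray("top",fr(325,170,8,[(365,268)])[0],108), "scene",ray("scene",(125.3,205),96))
E
```

```text
[[523.3 -90.4]
 [503.9 -89.6]
 [497.8  56.8]
 [516.8  57.4]]
top (np.float64(0.04224599151610576), array([566.39025134, -14.09527407]), array([[-0.7, -0.6],
       [ 0.7, -2.2],
       [ 0.5,  1.3],
       [-0.5,  1.4]]))
pivot top [534.02534569 -15.46265273  22.        ] scene [535.34319434 -16.09424199  22.        ]
pivot pred [531.42147936 -15.57344399] tab [525.55103309 123.30253615]
top mat (array([450.04765972, 323.78402123]), np.float64(91.12371624582222))
top [136 155 157 157 161 158 160 157 161 158 158 159 158 158 162 156 157 160
 158 154 134  94  48  29  31  36  43  46  64 101 139 157 162 162 163 164
 166 164 162 161 165 164 165 163 162 164 159 149 127  99  70]
scene mat (array([456.63197429, 320.50755664]), np.float64(90.93650836821475))
scene [115 133 157 136 105 115 111 124 154 168 168 168 167 168 165 164 167 164
 164 164 163 163 164 166 163 162 161 162 160 166 163 164 159 162 166 166
 168 163 164 161 160 154 162 158 163 156 156 158 160 156 157 166 160 154
 162 164 157 158 157 161 162 156 123  73  53  42  45  51  52  48]
salt [735.55562848 202.61015837]
salt [727.49754537 206.99776809]
mill [ 733.2199825  -223.56720789]
mill [ 758.68081455 -236.18415499]
knob top [ 475.37453253 -375.83898754  108.        ] scene [ 481.88576171 -379.23903436   96.        ]
```

```bash
python3 - <<'E'
import cv2,numpy as np
a=cv2.imread("pics/ov_top.png");b=cv2.imread("pics/ov_scene.png")
w=max(a.shape[1],b.shape[1]);o=np.zeros((a.shape[0]+b.shape[0],w,3),np.uint8);o[:a.shape[0],:a.shape[1]]=a;o[a.shape[0]:,:b.shape[1]]=b;cv2.imwrite("pics/ov.png",o);print(o.shape)
E
```

```text
(560, 680, 3)
```

View pics/ov.png

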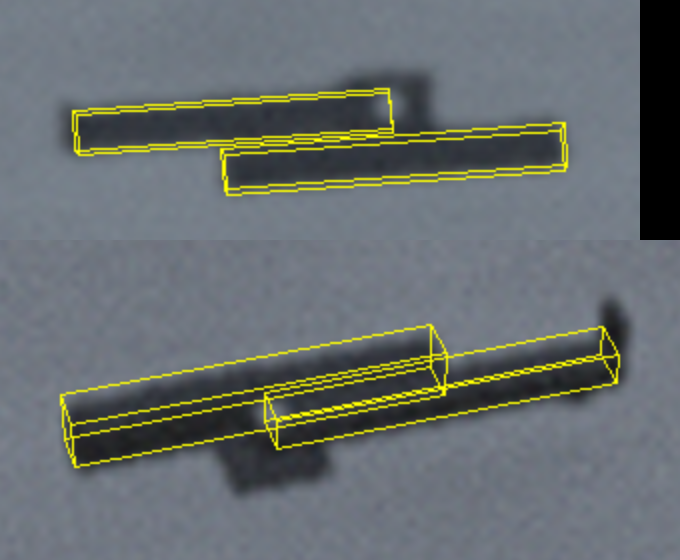

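Request:
jog_arm(rows=[[[0,0,0],[0,0,-7.55],0],[[0,0,0],[0,0,-7.55],0],[[2.7,4.1,0],[0,0,0],0],[[2.7,4.1,0],[0,0,0],0],[[2.7,4.1,0],[0,0,0],0],[[2.7,4.1,0],[0,0,0],0],[[2.7,4.1,0],[0,0,0],0],[[2.7,4.1,0],[0,0,0],0],[[2.7,4.1,0],[0,0,0],0],[[2.7,4.1,0],[0,0,0],0]])

```text
clock: 2.35
position: [379.6, 274.0, 210.3]
ee_rot: [1.0, 0.0, 0.0, -0.0]
contact_force: [0.5, 0.7, -0.5]
gripper_width: 0.1
```

```bash
python3 -c "
from h import *
st()"
```

```text
t 2.35 p [379.6 274.  210.3] z [ 0.001  0.001 -1.   ] y [ 0.    -1.    -0.001] F [ 0.5  0.7 -0.5] w 0.1 j [ 0.97  0.11 -0.36  0.   -1.1   0.6 ]
```

Request:
jog_arm(rows=[[[2.5,4.15,2.0],[0,0,0],0],[[2.5,4.15,3.0],[0,0,0],0],[[2.5,4.15,4.0],[0,0,0],0],[[2.5,4.15,4.0],[0,0,0],0],[[0,0,3.0],[0,0,0],0],[[0,0,1.0],[0,0,0],0],[[0,0,0],[0,0,0],0]])

```text
clock: 3.22
position: [478.7, 110.1, 40.5]
ee_rot: [1.0, 0.0, -0.0, 0.0]
contact_force: [-0.0, 0.4, 0.5]
gripper_width: -0.1
```

```bash
cat > look.py <<'E'
import sys
from h import *
tag=sys.argv[1]; s=st(); p=s['position']
out=[]
for n in("top","scene"):
    im=eyes.get_image(n)[:,:,::-1].copy(); cv2.imwrite(f"pics/{tag}_{n}.png",im)
    u=proj(n,[p])[0] if len(sys.argv)<5 else proj(n,[list(map(float,sys.argv[2:5]))])[0]
    print(n,u.round(1))
    c=int(u[0]),int(u[1]);x0=max(0,min(512-80,c[0]-40));y0=max(0,min(384-60,c[1]-30))
    out.append(cv2.resize(im[y0:y0+60,x0:x0+80],None,fx=5,fy=5,interpolation=cv2.INTER_CUBIC)); print((x0,y0))
cv2.imwrite(f"pics/{tag}.png",np.hstack(out))
E
python3 look.py L1
```

```text
t 3.23 p [478.7 110.1  40.5] z [-0. -0. -1.] y [ 0.001 -1.     0.   ] F [-0.   0.4  0.5] w -0.1 j [ 0.56  0.36 -0.53  0.   -0.68  1.01]
top [222.2 208.6]
(182, 178)
scene [287.5 194.4]
(247, 164)
```

View pics/L1.png

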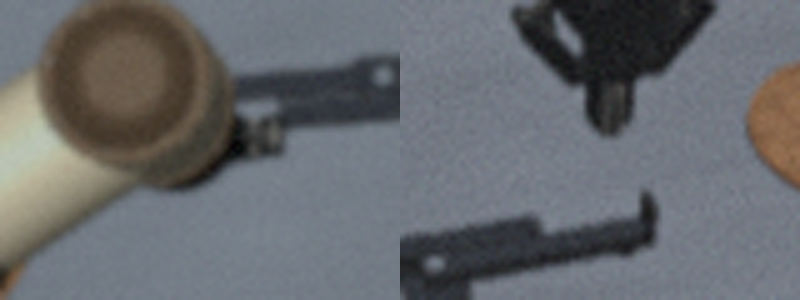

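Request:
jog_arm(rows=[[[0,0,1.3],[0,0,0],0],[[0,0,1.3],[0,0,0],0],[[1.5,0,0],[0,0,0],0],[[0.8,0,0],[0,0,0],0],[[0,0,0],[0,0,0],0]])

```text
clock: 3.95
position: [502.8, 109.9, 14.4]
ee_rot: [1.0, -0.0, 0.0, -0.0]
contact_force: [-0.2, -0.2, -0.1]
gripper_width: -0.1
```

Request:
jog_arm(rows=[[[0.3,0,0],[0,0,0],0],[[0,0,0],[0,0,0],0]])

```text
clock: 4.2
position: [504.7, 109.7, 14.5]
ee_rot: [1.0, -0.0, 0.0, -0.0]
contact_force: [0.3, 0.3, 0.3]
gripper_width: 0.4
```

Request:
jog_arm(rows=[[[0.3,0,0],[0,0,0],0],[[0,0,0],[0,0,0],0]])

```text
clock: 4.45
position: [507.8, 109.8, 14.4]
ee_rot: [1.0, -0.0, 0.0, -0.0]
contact_force: [-0.4, 0.1, -0.4]
gripper_width: 0.1
```

Request:
jog_arm(rows=[[[0.3,0,0],[0,0,0],0],[[0,0,0],[0,0,0],0]])

```text
clock: 4.7
position: [510.8, 109.8, 14.4]
ee_rot: [1.0, -0.0, 0.0, -0.0]
contact_force: [0.1, 0.3, -0.4]
gripper_width: -0.1
```

Request:
jog_arm(rows=[[[0.3,0,0],[0,0,0],0],[[0,0,0],[0,0,0],0]])

```text
clock: 4.95
position: [513.8, 109.8, 14.3]
ee_rot: [1.0, -0.0, 0.0, -0.0]
contact_force: [0.5, 0.1, -0.1]
gripper_width: -0.2
```

Request:
jog_arm(rows=[[[0.3,0,0],[0,0,0],0],[[0,0,0],[0,0,0],0]])

```text
clock: 5.2
position: [516.8, 109.8, 14.3]
ee_rot: [1.0, -0.0, 0.0, -0.0]
contact_force: [0.3, -0.1, 0.1]
gripper_width: 0.3
```

Request:
jog_arm(rows=[[[0.3,0,0],[0,0,0],0],[[0,0,0],[0,0,0],0]])

```text
clock: 5.45
position: [519.8, 109.8, 14.3]
ee_rot: [1.0, -0.0, 0.0, -0.0]
contact_force: [0.7, 0.1, -0.2]
gripper_width: 0.1
```

```bash
python3 look.py L2
```

```text
t 5.45 p [519.8 109.8  14.3] z [ 0.  0. -1.] y [-0. -1. -0.] F [ 0.7  0.1 -0.2] w 0.1 j [ 0.51  0.46 -0.46  0.   -0.66  1.06]
top [222.9 197.7]
(182, 167)
scene [291.  208.6]
(251, 178)
```

View pics/L2.png

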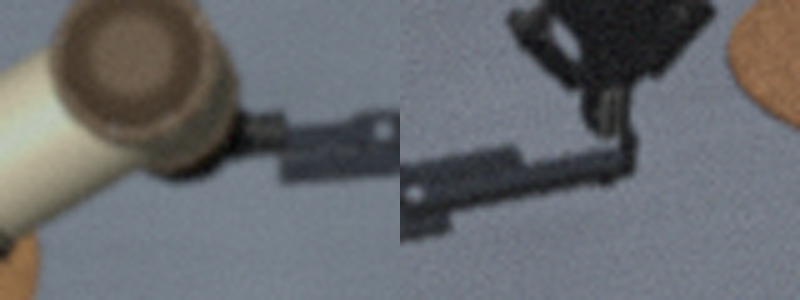

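Request:
jog_arm(rows=[[[0.3,0,0],[0,0,0],0],[[0,0,0],[0,0,0],0]])

```text
clock: 5.8
position: [522.9, 109.8, 14.4]
ee_rot: [1.0, -0.0, 0.0, -0.0]
contact_force: [-0.5, 0.3, 0.5]
gripper_width: 0.1
```

Request:
jog_arm(rows=[[[0.3,0,0],[0,0,0],0],[[0,0,0],[0,0,0],0]])

```text
clock: 6.05
position: [525.9, 109.8, 14.4]
ee_rot: [1.0, -0.0, 0.0, -0.0]
contact_force: [-0.1, -0.6, 0.0]
gripper_width: 0.3
```

```bash
python3 look.py L3; python3 -c "
from h import *
print(proj('scene',[0,0,0]),proj('top',[0,0,0]))"
```

```text
t 6.05 p [525.9 109.8  14.4] z [ 0.  0. -1.] y [-0. -1. -0.] F [-0.1 -0.6  0. ] w 0.3 j [ 0.51  0.46 -0.44  0.   -0.66  1.06]
top [222.8 196. ]
(182, 166)
scene [291.7 209.8]
(251, 179)
[[227.55853381 140.3866029 ]] [[258.54708284 352.62102514]]
```

View pics/L3.png

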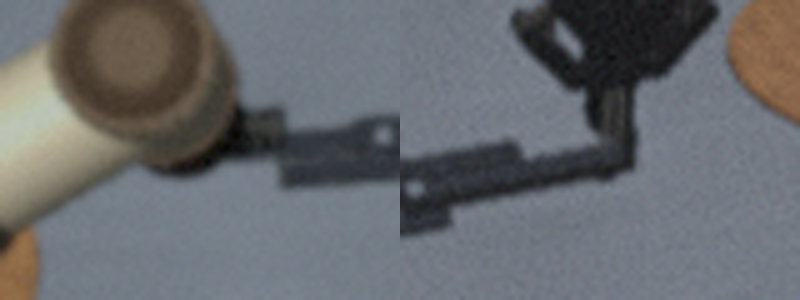

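```bash
python3 - <<'E'
from h import *
for z in (40.5,50,60): print(z,proj('scene',[478.7,110.1,z]))
o=[]
for t,p in(("L1",(478.7,110.1,40.5)),("L3",(525.9,109.8,14.4))):
    im=cv2.imread(f"pics/{t}_scene.png");a=cv2.resize(im[165:220,260:310],None,fx=8,fy=8,interpolation=cv2.INTER_CUBIC)
    q=(proj('scene',[p])[0]-[260,165])*8+3.5
    cv2.circle(a,tuple(map(int,q)),3,(0,0,255),-1);o.append(a)
cv2.imwrite("pics/d.png",np.hstack(o))
E
```

```text
40.5 [[287.50146094 194.39095902]]
50 [[287.63776082 192.00857714]]
60 [[287.78267264 189.47566763]]
```

View pics/d.png

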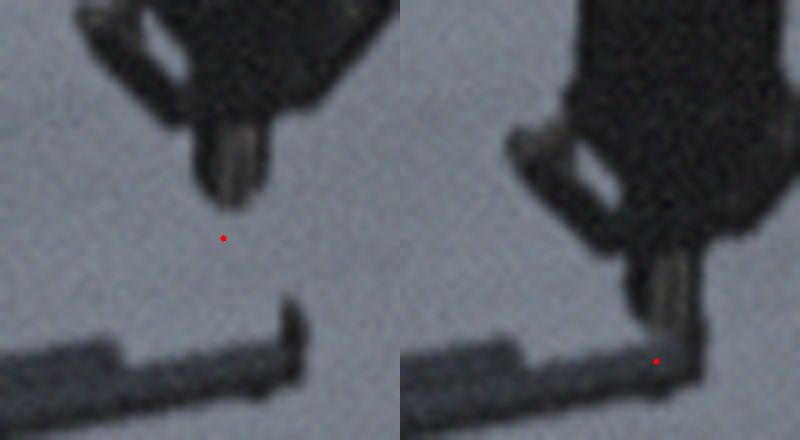

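Request:
jog_arm(rows=[[[-1.8,0,0],[0,0,0],0],[[-1.8,0,0],[0,0,0],0],[[0,0,0.5],[0,0,0],0],[[0,0,0.5],[0,0,0],0],[[0,0,0],[0,0,0],0]])

```text
clock: 6.78
position: [489.9, 109.7, 3.7]
ee_rot: [1.0, -0.0, -0.0, 0.0]
contact_force: [0.1, 0.8, 0.7]
gripper_width: 0.0
```

Request:
jog_arm(rows=[[[0,0,0.2],[0,0,0],0],[[0,0,0],[0,0,0],0]])

```text
clock: 7.02
position: [489.7, 109.7, 2.1]
ee_rot: [1.0, -0.0, -0.0, 0.0]
contact_force: [-0.3, 0.7, -1.1]
gripper_width: 0.0
```

Request:
jog_arm(rows=[[[0,0,0.2],[0,0,0],0],[[0,0,0],[0,0,0],0]])

```text
clock: 7.28
position: [489.5, 109.7, 0.2]
ee_rot: [1.0, -0.0, -0.0, 0.0]
contact_force: [0.5, -0.9, -0.3]
gripper_width: 0.2
```

```bash
python3 look.py L4
```

```text
t 7.28 p [4.895e+02 1.097e+02 2.000e-01] z [-0. -0. -1.] y [-0. -1.  0.] F [ 0.5 -0.9 -0.3] w 0.2 j [ 0.54  0.44 -0.54 -0.   -0.59  1.03]
top [223.4 206.7]
(183, 176)
scene [287.8 206.3]
(247, 176)
```

View pics/L4.png

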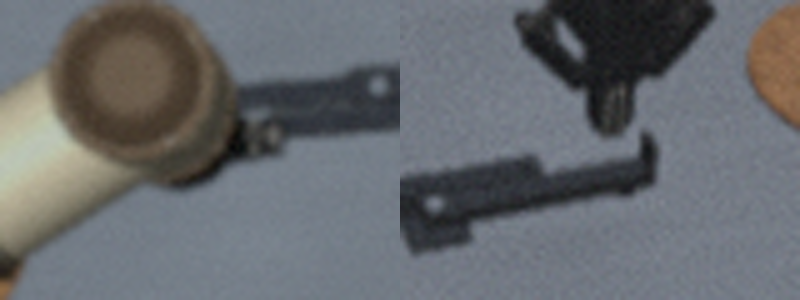

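Request:
jog_arm(rows=[[[0.8,0,0.2],[0,0,0],0],[[0.7,0,0],[0,0,0],0],[[0.3,0,0],[0,0,0],0],[[0,0,0],[0,0,0],0]])

```text
clock: 7.88
position: [507.8, 109.7, -1.8]
ee_rot: [1.0, -0.0, -0.0, -0.0]
contact_force: [0.1, 0.7, 0.1]
gripper_width: 0.1
```

Request:
jog_arm(rows=[[[0.3,0,0],[0,0,0],0],[[0,0,0],[0,0,0],0]])

```text
clock: 8.12
position: [509.8, 109.6, -1.8]
ee_rot: [1.0, -0.0, -0.001, 0.0]
contact_force: [-2.4, 1.7, 1.5]
gripper_width: -0.4
```

Request:
jog_arm(rows=[[[0.3,0,0],[0,0,0],0],[[0,0,0],[0,0,0],0]])

```text
clock: 8.38
position: [513.5, 109.7, -1.7]
ee_rot: [1.0, -0.0, -0.0, 0.0]
contact_force: [-3.4, 1.1, 0.6]
gripper_width: 0.1
```

Request:
jog_arm(rows=[[[0.3,0,0],[0,0,0],0],[[0,0,0],[0,0,0],0]])

```text
clock: 8.62
position: [516.8, 109.7, -1.7]
ee_rot: [1.0, -0.0, 0.0, -0.0]
contact_force: [-2.7, 2.1, 1.2]
gripper_width: 0.1
```

Request:
jog_arm(rows=[[[1.1,-0.1,0],[0,0,5],0],[[1.1,-0.1,0],[0,0,5],0],[[1.1,-0.1,0],[0,0,5],0],[[1.1,-0.1,0],[0,0,5],0],[[1.1,-0.1,0],[0,0,5],0],[[1.1,-0.1,0],[0,0,5],0],[[1.1,-0.1,0],[0,0,5],0],[[1.1,-0.1,0],[0,0,5],0]])

```text
clock: 9.62
position: [602.1, 90.8, -1.6]
ee_rot: [0.939, -0.343, 0.0, -0.0]
contact_force: [-0.6, -1.1, 0.3]
gripper_width: -0.4
```

Request:
jog_arm(rows=[[[1.1,-0.1,0],[0,0,5],0],[[1.1,-0.1,0],[0,0,5],0],[[1.1,-0.1,0],[0,0,5],0],[[0,0,0],[0,0,0],0]])

```text
clock: 10.12
position: [628.0, 69.5, -1.6]
ee_rot: [0.887, -0.462, 0.001, -0.001]
contact_force: [-0.2, -0.2, -0.8]
gripper_width: 0.1
```

```bash
python3 look.py L5
```

```text
t 10.12 p [628.   69.5  -1.6] z [ 0.002  0.    -1.   ] y [-0.819 -0.573 -0.002] F [-0.2 -0.2 -0.8] w 0.1 j [ 0.37  0.61 -0.21  0.   -0.75  0.24]
top [234.  168.3]
(194, 138)
scene [289.4 237.6]
(249, 207)
```

View pics/L5.png

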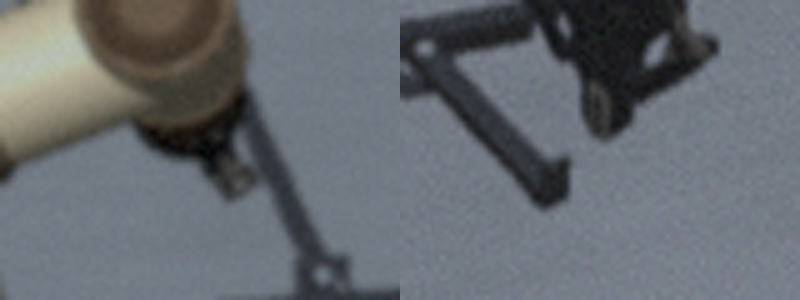

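Request:
jog_arm(rows=[[[0,0,0],[0,0,0],0],[[0,0,0],[0,0,0],0],[[0,0,0],[0,0,0],0]])

```text
clock: 10.6
position: [626.5, 70.3, -1.6]
ee_rot: [0.887, -0.462, 0.0, -0.0]
contact_force: [0.1, 0.6, -0.3]
gripper_width: 0.0
```

```bash
python3 look.py L6
```

```text
t 10.6 p [626.5  70.3  -1.6] z [ 0.  0. -1.] y [-0.819 -0.574 -0.   ] F [ 0.1  0.6 -0.3] w 0.0 j [ 0.37  0.6  -0.21  0.   -0.75  0.24]
top [233.8 168.7]
(193, 138)
scene [289.5 237.2]
(249, 207)
```

View pics/L6.png

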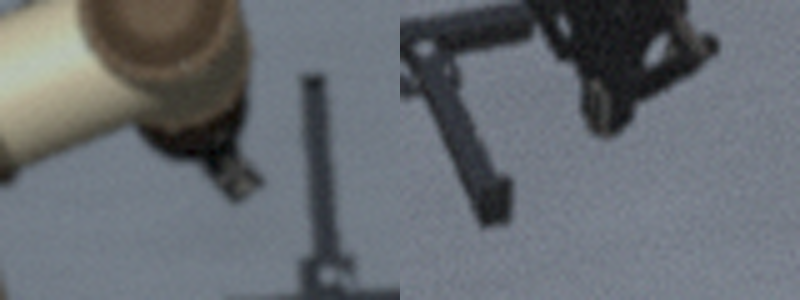

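Request:
jog_arm(rows=[[[0,0,-2],[0,0,-5],0],[[0,0,-3],[0,0,-10],0],[[0,0,-3],[0,0,-10],0],[[0,0,-3],[0,0,-10],0],[[0,0,-3],[0,0,-10],0],[[0,0,-3],[0,0,-10],0],[[-1.5,4,0],[0,0,0],6],[[-1.5,4,0],[0,0,0],6],[[-1.5,4,0],[0,0,0],6],[[-1.5,4,0],[0,0,0],6]])

```text
clock: 11.95
position: [565.8, -91.0, 168.5]
ee_rot: [1.0, 0.0, 0.0, -0.0]
contact_force: [0.5, 0.7, -0.1]
gripper_width: 60.1
```

Request:
jog_arm(rows=[[[-1.5,4.8,0],[0,0,0],6],[[-1.5,4.8,0],[0,0,0],6],[[-1.5,4.8,0],[0,0,0],6],[[-1.5,4.8,0],[0,0,0],6],[[-1.5,4.8,0],[0,0,0],6],[[-1,4,0],[0,0,0],6],[[0,0,0],[0,0,0],6]])

```text
clock: 12.82
position: [480.3, -372.1, 168.0]
ee_rot: [1.0, -0.002, -0.0, -0.0]
contact_force: [-0.3, 0.7, -0.2]
gripper_width: 59.6
```

```bash
python3 look.py L7 478 -377 100
```

```text
t 12.82 p [ 480.3 -372.1  168. ] z [-0.  0. -1.] y [-0.004 -1.    -0.   ] F [-0.3  0.7 -0.2] w 59.6 j [-0.39  0.39 -0.1   0.   -1.09  1.96]
top [369.7 202.5]
(329, 172)
scene [125.9 203. ]
(85, 172)
```

View pics/L7.png

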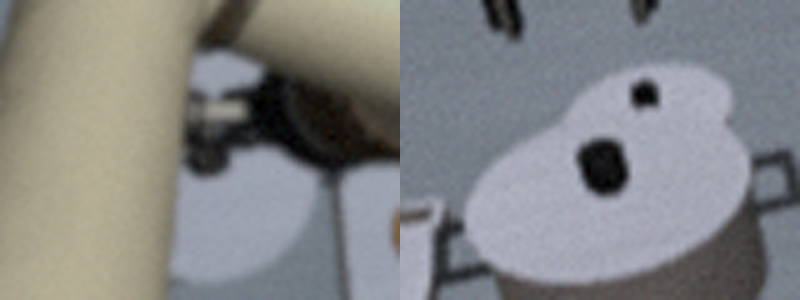

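View pics/L7_top.png

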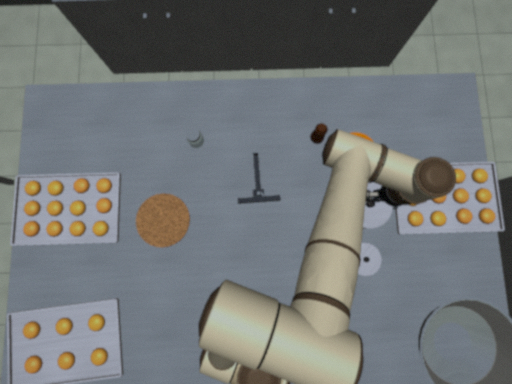

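Request:
jog_arm(rows=[[[-0.15,0.5,2.5],[0,0,0],6],[[0,0,3],[0,0,0],6],[[0,0,2],[0,0,0],6],[[0,0,1],[0,0,0],6],[[0,0,0.3],[0,0,0],6],[[0,0,0],[0,0,0],6]])

```text
clock: 13.68
position: [480.5, -374.8, 81.0]
ee_rot: [1.0, 0.0, 0.001, 0.0]
contact_force: [-0.3, 0.1, 1.2]
gripper_width: 60.2
```

```bash
python3 look.py L8 478 -377 100
```

```text
t 13.68 p [ 480.5 -374.8   81. ] z [ 0.001 -0.001 -1.   ] y [ 0.    -1.     0.001] F [-0.3  0.1  1.2] w 60.2 j [-0.4   0.47 -0.2   0.   -0.9   1.97]
top [369.7 202.5]
(329, 172)
scene [125.9 203. ]
(85, 172)
```

View pics/L8.png

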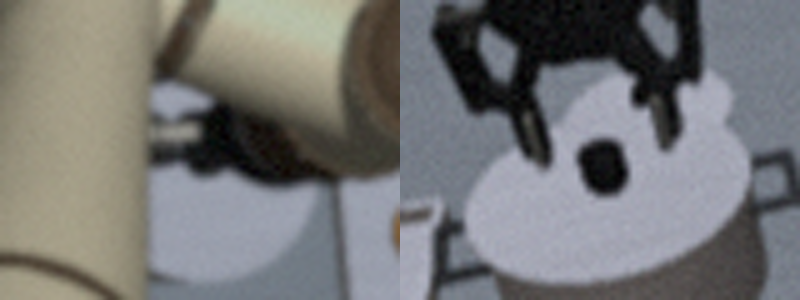

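Request:
jog_arm(rows=[[[0.1,0.2,0.3],[0,0,0],6],[[0,0,0],[0,0,0],1.5],[[0,0,0],[0,0,0],1.5],[[0,0,0],[0,0,0],1.5],[[0,0,0],[0,0,0],1.5],[[0,0,0],[0,0,0],1.5]])

```text
clock: 14.52
position: [481.1, -377.2, 77.9]
ee_rot: [1.0, -0.0, 0.0, 0.0]
contact_force: [-1.8, -1.7, 4.6]
gripper_width: 22.7
```

```bash
python3 look.py L9 478 -377 100
```

```text
t 14.53 p [ 481.1 -377.2   77.9] z [ 0.001 -0.001 -1.   ] y [-0.    -1.     0.001] F [-1.8 -1.7  4.6] w 22.7 j [-0.4   0.48 -0.2   0.   -0.89  1.97]
top [369.7 202.5]
(329, 172)
scene [125.9 203. ]
(85, 172)
```

View pics/L9.png

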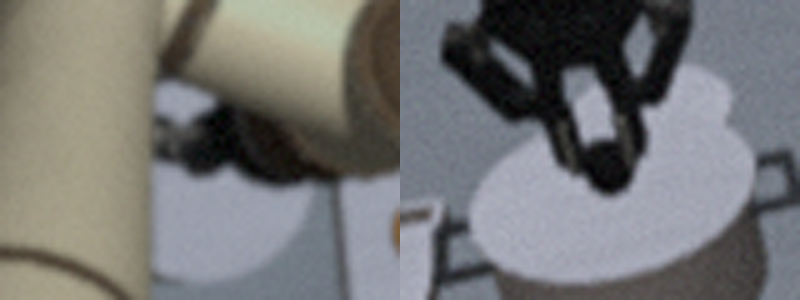

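```bash
python3 - <<'E'
from h import *
im=cv2.imread("pics/L9_scene.png");x0,y0,k=95,185,12
a=cv2.resize(im[y0:y0+50,x0:x0+60],None,fx=k,fy=k,interpolation=cv2.INTER_CUBIC)
P=[(481.1,-377.2,z) for z in(78,84,96,108)]
for p in P:
    q=((proj('scene',[p])[0]-[x0,y0]+.5)*k);print(p,q.round());cv2.circle(a,tuple(map(int,q)),3,(0,0,255),-1)
cv2.imwrite("pics/e.png",a)
E
```

```text
(481.1, -377.2, 78) [395. 301.]
(481.1, -377.2, 84) [389. 282.]
(481.1, -377.2, 96) [379. 243.]
(481.1, -377.2, 108) [368. 203.]
```

View pics/e.png

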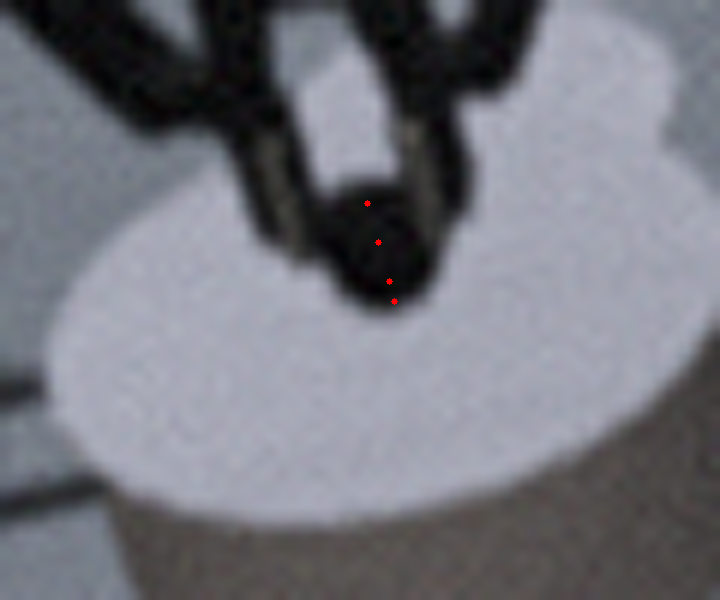

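Request:
jog_arm(rows=[[[0,0,-0.5],[0,0,0],1.5],[[0,0,-1.0],[0,0,0],1.5],[[0,0,-1.5],[0,0,0],1.5],[[0,0,0],[0,0,0],1.5]])

```text
clock: 15.12
position: [482.1, -377.4, 109.3]
ee_rot: [1.0, 0.0, 0.002, 0.001]
contact_force: [0.4, -0.0, -2.3]
gripper_width: 22.4
```

```bash
python3 look.py L10 478 -377 120
```

```text
t 15.12 p [ 482.1 -377.4  109.3] z [ 0.003 -0.002 -1.   ] y [ 0.    -1.     0.002] F [ 0.4 -0.  -2.3] w 22.4 j [-0.4   0.45 -0.16  0.   -0.96  1.97]
top [371.7 201.8]
(331, 171)
scene [124.3 197.4]
(84, 167)
```

View pics/L10.png

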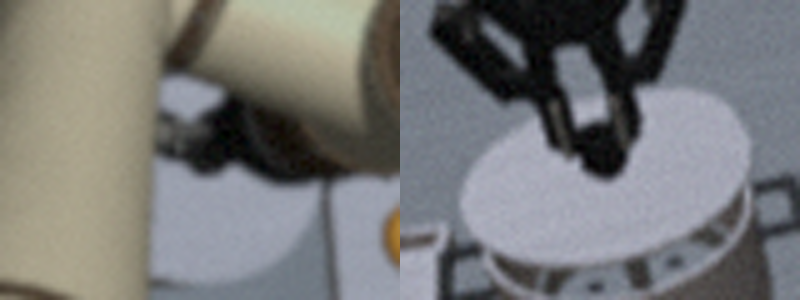

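Request:
jog_arm(rows=[[[0,0,-2],[0,0,0],1.5],[[0,0,-2.5],[0,0,0],1.5],[[0,-1,-1.5],[0,0,0],1.5],[[-0.1,-2.5,0],[0,0,0],1.5],[[-0.2,-3.5,0],[0,0,0],1.5],[[-0.2,-4,0],[0,0,0],1.5],[[-0.2,-4,0],[0,0,0],1.5],[[-0.2,-4,0],[0,0,0],1.5],[[-0.2,-4,0],[0,0,0],1.5],[[-0.2,-4,0],[0,0,0],1.5]])

```text
clock: 16.48
position: [467.1, -105.1, 167.0]
ee_rot: [1.0, -0.0, -0.0, -0.0]
contact_force: [0.6, 0.7, -1.3]
gripper_width: 23.2
```

Request:
jog_arm(rows=[[[-0.2,-4,0],[0,0,0],1.5],[[-0.2,-4,0],[0,0,0],1.5],[[-0.2,-4,0],[0,0,0],1.5],[[-0.2,-4,0],[0,0,0],1.5],[[-0.2,-4,0],[0,0,0],1.5],[[-0.2,-4,0],[0,0,0],1.5],[[-0.2,-4,0],[0,0,0],1.5],[[-0.2,-4,0],[0,0,0],1.5],[[0,-3.5,0],[0,0,0],1.5],[[0,-2.5,0],[0,0,0],1.5]])

```text
clock: 17.73
position: [451.2, 274.5, 167.0]
ee_rot: [1.0, 0.0, -0.0, 0.0]
contact_force: [0.3, -0.3, -1.1]
gripper_width: 23.0
```

```bash
python3 look.py L11 
```

```text
t 17.73 p [451.2 274.5 167. ] z [-0.001 -0.    -1.   ] y [ 0.001 -1.     0.   ] F [ 0.3 -0.3 -1.1] w 23.0 j [ 0.85  0.26 -0.29 -0.   -1.02  0.72]
top [164.3 215. ]
(124, 185)
scene [336.6 149.3]
(296, 119)
```

View pics/L11_scene.png

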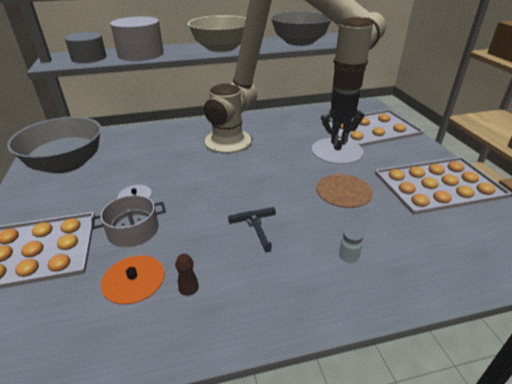

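Request:
jog_arm(rows=[[[0.3,-2.5,0],[0,0,0],1.5],[[0.1,-1.8,0],[0,0,0],1.5],[[0,0,3],[0,0,0],1.5],[[0,0,4],[0,0,0],1.5],[[0,0,4],[0,0,0],1.5],[[0,0,2.5],[0,0,0],1.5],[[0,0,0],[0,0,0],1.5]])

```text
clock: 18.7
position: [455.2, 315.1, 30.3]
ee_rot: [1.0, -0.0, -0.002, 0.002]
contact_force: [-0.0, -0.3, -1.8]
gripper_width: 22.8
```

```bash
python3 look.py L12 
```

```text
t 18.7 p [455.2 315.1  30.3] z [-0.003 -0.004 -1.   ] y [-0.001 -1.     0.004] F [-0.  -0.3 -1.8] w 22.8 j [ 0.9   0.46 -0.38 -0.   -0.73  0.67]
top [163.  217.5]
(122, 187)
scene [343.2 183.7]
(303, 153)
```

View pics/L12.png

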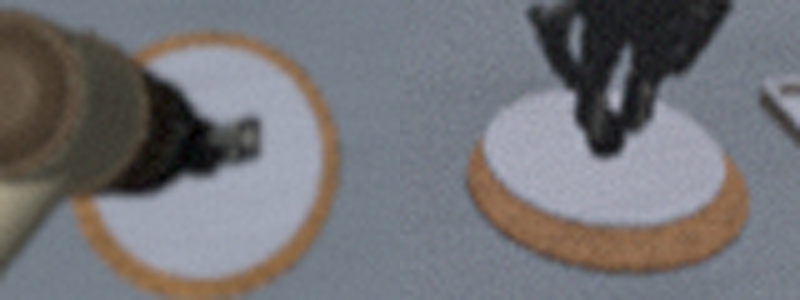

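Request:
jog_arm(rows=[[[0,-0.2,1.0],[0,0,0],1.5],[[0,0,0.6],[0,0,0],1.5],[[0,0,0.2],[0,0,0],1.5],[[0,0,0],[0,0,0],1.5]])

```text
clock: 19.3
position: [456.1, 318.1, 14.3]
ee_rot: [1.0, -0.0, -0.0, 0.0]
contact_force: [0.4, 0.3, -1.2]
gripper_width: 22.5
```

Request:
jog_arm(rows=[[[0,0,0.2],[0,0,0],1.5],[[0,0,0],[0,0,0],1.5]])

```text
clock: 19.55
position: [456.1, 318.1, 12.3]
ee_rot: [1.0, -0.0, -0.0, 0.0]
contact_force: [-0.4, 0.5, -1.9]
gripper_width: 22.7
```

Request:
jog_arm(rows=[[[0,0,0.15],[0,0,0],1.5],[[0,0,0],[0,0,0],1.5]])

```text
clock: 19.8
position: [456.1, 318.0, 10.7]
ee_rot: [1.0, -0.0, -0.0, 0.0]
contact_force: [-0.7, -0.0, -1.3]
gripper_width: 22.6
```

Request:
jog_arm(rows=[[[0,0,0.15],[0,0,0],1.5],[[0,0,0],[0,0,0],1.5]])

```text
clock: 20.05
position: [456.0, 318.0, 9.2]
ee_rot: [1.0, -0.0, -0.0, 0.0]
contact_force: [-0.5, -0.0, -1.6]
gripper_width: 22.5
```

Request:
jog_arm(rows=[[[0,0,0.15],[0,0,0],1.5],[[0,0,0],[0,0,0],1.5]])

```text
clock: 20.3
position: [456.2, 318.2, 8.9]
ee_rot: [1.0, 0.0, 0.0, 0.0]
contact_force: [-2.0, -0.2, 5.1]
gripper_width: 22.6
```

Request:
jog_arm(rows=[[[0,0,0],[0,0,0],3],[[0,0,0],[0,0,0],5],[[0,0,0],[0,0,0],6],[[0,0,-1.5],[0,0,0],6],[[0,0,-3],[0,0,0],6],[[0,0,-4],[0,0,0],6],[[0,2,-4],[0,0,0],6],[[0,4,-3],[0,0,0],6],[[0,4,0],[0,0,0],6],[[0,4,0],[0,0,0],6]])

```text
clock: 21.55
position: [456.2, 177.1, 164.6]
ee_rot: [1.0, 0.0, 0.001, -0.001]
contact_force: [0.8, 0.0, 0.5]
gripper_width: 59.9
```

```bash
python3 look.py L13 455 320 15; python3 - <<'E'
from h import *
im=cv2.imread("pics/L13_scene.png");im2=cv2.imread("pics/L13_top.png")
a=cv2.resize(im[185:250,90:175],None,fx=8,fy=8,interpolation=cv2.INTER_CUBIC)
cv2.imwrite("pics/pot.png",a)
cv2.imwrite("pics/pott.png",cv2.resize(im2[170:240,325:405],None,fx=8,fy=8,interpolation=cv2.INTER_CUBIC))
E
```

```text
t 21.55 p [456.2 177.1 164.6] z [ 0.002  0.002 -1.   ] y [ 0.    -1.    -0.002] F [0.8 0.  0.5] w 59.9 j [ 0.7   0.19 -0.39  0.   -0.99  0.87]
top [162.7 218. ]
(122, 187)
scene [343.9 187.2]
(303, 157)
```

View pics/L13.png

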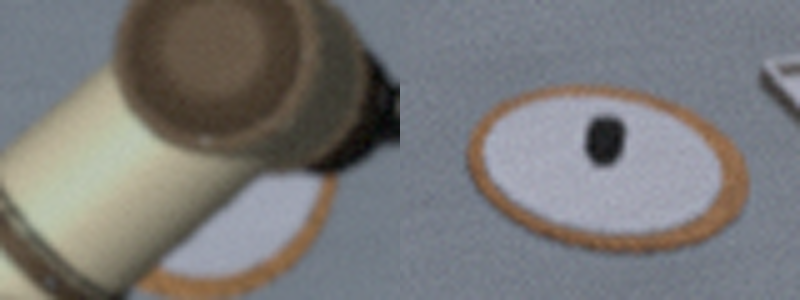

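View pics/pot.png

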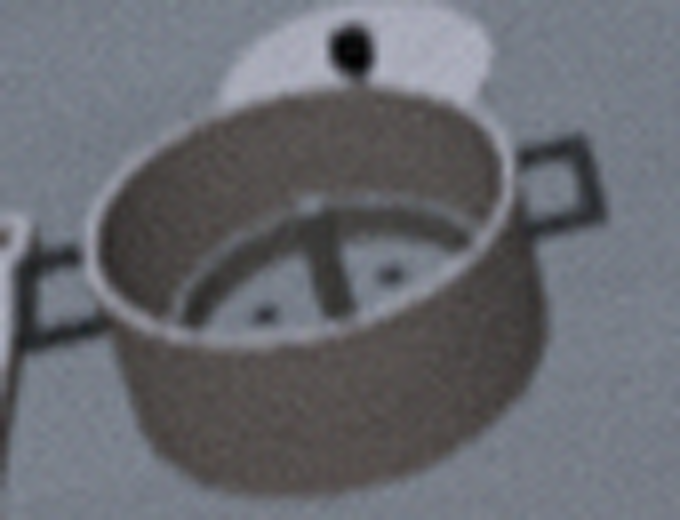

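View pics/pott.png

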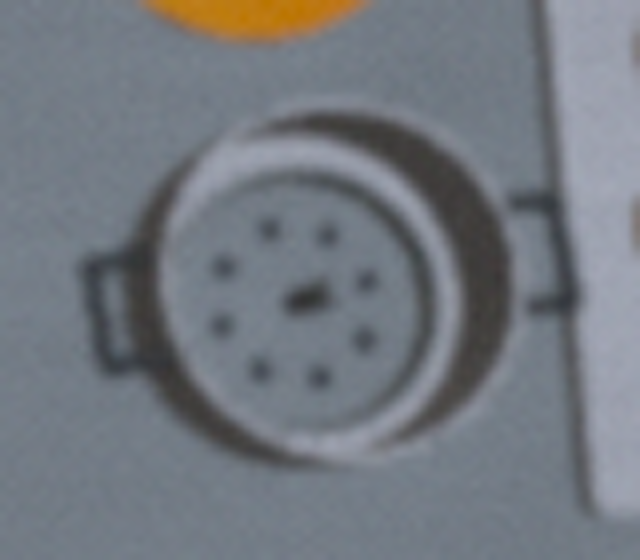

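```bash
python3 - <<'E'
from h import *
print(ray("scene",(129.3,210.3),72),ray("top",(364.8,206.2),72), ray("scene",(131.3,216.5),40))
f=lambda x,y:((x+.5)/8-.5+325,(y+.5)/8-.5+170)
# basket rim top circle at z=27 ; floor post base
print("postbase",ray("top",f(290,304),8))
for q in[(160,275),(462,290),(300,138),(330,462)]:print(ray("top",f(*q),27).round(1))
print(proj("top",[[480,-377,5],[480,-377,72]]))
E
```

```text
[ 477.85553576 -373.24915475   72.        ] [ 469.27206306 -368.76637899   72.        ] [ 467.39687105 -374.3915938    40.        ]
postbase [ 471.21125476 -374.2244055     8.        ]
[ 483.7 -313.2   27. ]
[ 473.2 -443.5   27. ]
[ 542.  -378.6   27. ]
[ 401.  -380.4   27. ]
[[361.15710363 205.14818994]
 [367.00436177 202.93116576]]
```

Request:
jog_arm(rows=[[[0.15,4.2,0],[0,0,0],4],[[0.15,4.2,0],[0,0,0],4],[[0.15,4.2,0],[0,0,0],4],[[0.15,4.2,0],[0,0,0],4],[[0.15,4.2,0],[0,0,0],4],[[0.15,4.2,0],[0,0,0],4],[[0.15,4.2,0],[0,0,0],4],[[0.15,4.2,0],[0,0,0],4],[[0.15,4.2,0],[0,0,0],4],[[0.15,4.2,0],[0,0,0],4]])

```text
clock: 22.9
position: [471.5, -243.2, 163.8]
ee_rot: [1.0, 0.0, 0.001, 0.0]
contact_force: [1.5, -0.3, 0.5]
gripper_width: 40.3
```

Request:
jog_arm(rows=[[[0.2,4,0],[0,0,0],4],[[0.2,3.5,0],[0,0,0],4],[[0.1,2,0],[0,0,0],4],[[0,0,0],[0,0,0],4],[[0,0,0],[0,0,0],4]])

```text
clock: 23.52
position: [476.0, -336.1, 163.0]
ee_rot: [1.0, 0.0, -0.0, -0.0]
contact_force: [-0.4, -0.7, 0.0]
gripper_width: 39.6
```

Request:
jog_arm(rows=[[[0.05,2.4,0],[0,0,0],4],[[0,1.4,0],[0,0,0],4],[[0,0,3],[0,0,0],4],[[0,0,3],[0,0,0],4],[[0,0,2.2],[0,0,0],4],[[0,0,0],[0,0,0],4],[[0,0,0],[0,0,0],4]])

```text
clock: 24.4
position: [477.3, -375.0, 82.0]
ee_rot: [1.0, 0.0, 0.001, 0.001]
contact_force: [-0.5, -0.2, 1.3]
gripper_width: 39.7
```

```bash
python3 look.py L14; python3 - <<'E'
from h import *
im=cv2.imread("pics/L14_scene.png");s=arm.read_state()['position']
x0,y0,k=90,180,8
a=cv2.resize(im[y0:y0+65,x0:x0+85],None,fx=k,fy=k,interpolation=cv2.INTER_CUBIC)
for z in(5,27,50,72,95):
    q=(proj('scene',[[s[0],s[1],z]])[0]-[x0,y0]+.5)*k;cv2.circle(a,tuple(map(int,q)),2,(0,0,255),-1)
cv2.imwrite("pics/pot2.png",a)
E
```

```text
t 24.4 p [ 477.3 -375.    82. ] z [ 0.001 -0.001 -1.   ] y [ 0.001 -1.     0.001] F [-0.5 -0.2  1.3] w 39.7 j [-0.4   0.47 -0.21  0.   -0.89  1.97]
top [367.4 203.4]
(327, 173)
scene [127.9 207.6]
(87, 177)
```

View pics/pot2.png

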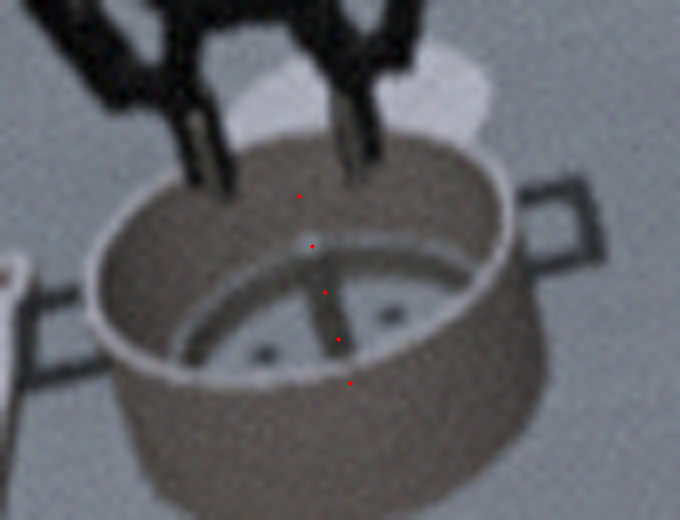

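Request:
jog_arm(rows=[[[0,-0.2,1.5],[0,0,0],4],[[0,0,1.5],[0,0,0],4],[[0,0,1],[0,0,0],4],[[0,0,0.6],[0,0,0],4],[[0,0,0],[0,0,0],4],[[0,0,0],[0,0,0],0.5],[[0,0,0],[0,0,0],0.5],[[0,0,0],[0,0,0],0.5],[[0,0,0],[0,0,0],0.5]])

```text
clock: 25.62
position: [477.0, -373.3, 35.6]
ee_rot: [1.0, -0.0, 0.001, 0.0]
contact_force: [-0.1, -0.5, 3.2]
gripper_width: 9.0
```

Request:
jog_arm(rows=[[[0,0,-0.5],[0,0,0],0.5],[[0,0,-1.0],[0,0,0],0.5],[[0,0,-1.0],[0,0,0],0.5],[[0,0,0],[0,0,0],0.5]])

```text
clock: 26.12
position: [477.2, -373.2, 61.1]
ee_rot: [1.0, -0.0, 0.001, 0.001]
contact_force: [-0.8, -0.7, -2.6]
gripper_width: 9.3
```

```bash
python3 look.py L15 477 -375 50
```

```text
t 26.12 p [ 477.2 -373.2   61.1] z [ 0.002 -0.001 -1.   ] y [-0.    -1.     0.001] F [-0.8 -0.7 -2.6] w 9.3 j [-0.4   0.49 -0.23  0.   -0.85  1.97]
top [364.5 204.6]
(324, 174)
scene [130.3 216. ]
(90, 185)
```

View pics/L15.png

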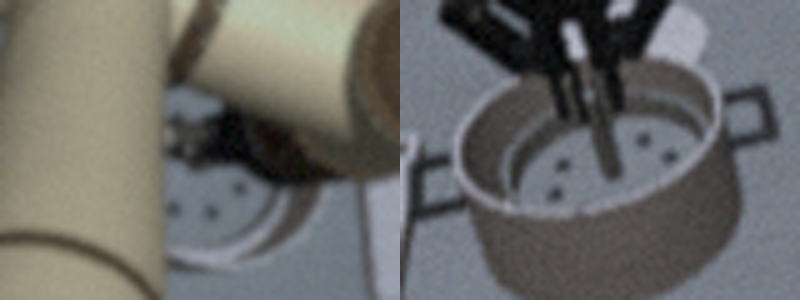

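Request:
jog_arm(rows=[[[0,0,-1.5],[0,0,0],0.5],[[0,0,-2],[0,0,0],0.5],[[0,0,-2.5],[0,0,0],0.5],[[0,0,-2.5],[0,0,0],0.5],[[0,0,-1.5],[0,0,0],0.5],[[0,0,0],[0,0,0],0.5]])

```text
clock: 26.98
position: [477.1, -373.2, 161.3]
ee_rot: [1.0, -0.0, 0.001, 0.001]
contact_force: [-0.0, -0.4, -2.9]
gripper_width: 8.8
```

```bash
cat > ov.py <<'E'
from h import *
import sys
tag=sys.argv[1];sx,sy,a=map(float,sys.argv[2:5])
Rm=np.array([[np.cos(a),-np.sin(a)],[np.sin(a),np.cos(a)]]);t=np.array([sx,sy])
def box(x0,x1,y0,y1,z0,z1): return [np.r_[Rm@[x,y]+t,z] for z in(z0,z1) for x,y in((x0,y0),(x1,y0),(x1,y1),(x0,y1))]
o=[]
for n,c in(("top",(225,140,290,210)),("scene",(220,200,285,255))):
    im=cv2.imread(f"pics/{tag}_{n}.png");k=6
    big=cv2.resize(im[c[1]:c[3],c[0]:c[2]],None,fx=k,fy=k,interpolation=cv2.INTER_CUBIC)
    for B in(box(-65,-47,-75,75,22,22),box(-35,107,-9,9,22,22),box(-1,1,-1,1,22,22),box(-36,-34,-1,1,22,22),box(101,107,-9,9,8,42)):
        p=((proj(n,B)-[c[0],c[1]]+.5)*k).astype(int)
        for i in range(4):
            for q,l in((i,(i+1)%4),(4+i,4+(i+1)%4),(i,4+i)):cv2.line(big,tuple(map(int,p[q])),tuple(map(int,p[l])),(0,255,255),1)
    o.append(big)
h=max(x.shape[0] for x in o);cv2.imwrite("pics/ovr.png",np.hstack([cv2.copyMakeBorder(x,0,h-x.shape[0],0,0,0) for x in o]))
E
python3 ov.py L14 568.8 -14.8 .042
```

```text
(no output)
```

View pics/ovr.png

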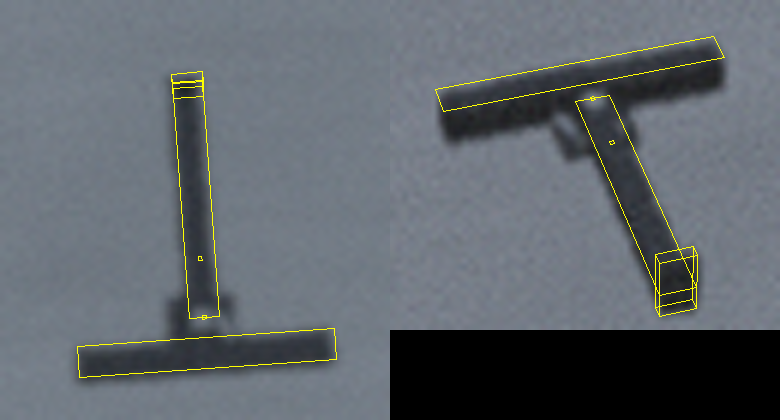

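Request:
jog_arm(rows=[[[0.5,-2,0],[0,0,0],0.5],[[0.9,-3.5,0],[0,0,0],0.5],[[0.95,-3.8,0],[0,0,0],0.5],[[0.95,-3.8,0],[0,0,0],0.5],[[0.95,-3.8,0],[0,0,0],0.5],[[0.95,-3.8,0],[0,0,0],0.5],[[0.95,-3.8,0],[0,0,0],0.5],[[0.95,-3.8,0],[0,0,0],0.5],[[0.95,-3.5,0],[0,0,0],0.5],[[0.7,-2.5,0],[0,0,0],0.5]])

```text
clock: 28.22
position: [563.2, -27.5, 158.5]
ee_rot: [1.0, 0.001, -0.001, 0.0]
contact_force: [-0.1, -0.0, -2.1]
gripper_width: 9.3
```

Request:
jog_arm(rows=[[[0.5,-1.5,0],[0,0,0],0.5],[[0,0,0],[0,0,0],0.5],[[0,0,0],[0,0,0],0.5]])

```text
clock: 28.6
position: [568.5, -15.4, 159.5]
ee_rot: [1.0, -0.0, -0.001, 0.0]
contact_force: [-0.1, -0.0, -2.1]
gripper_width: 9.1
```

```bash
python3 look.py L16; python3 - <<'E'
from h import *
s=arm.read_state();p=s['position']
im=cv2.imread("pics/L16_scene.png");k=7
c=proj('scene',[[p[0],p[1],p[2]-30]])[0];x0,y0=int(c[0]-40),int(c[1]-35)
a=cv2.resize(im[y0:y0+75,x0:x0+85],None,fx=k,fy=k,interpolation=cv2.INTER_CUBIC)
th=np.linspace(0,2*np.pi,80)
for z in(-30.6,-8.6):
    C=np.c_[p[0]+60*np.cos(th),p[1]+60*np.sin(th),np.full(80,p[2]+z)]
    cv2.polylines(a,[((proj('scene',C)-[x0,y0]+.5)*k).astype(np.int32)],True,(0,0,255),1)
cv2.imwrite("pics/bk.png",a)
E
```

```text
t 28.6 p [568.5 -15.4 159.5] z [-0.001 -0.    -1.   ] y [-0.001 -1.     0.   ] F [-0.1 -0.  -2.1] w 9.1 j [ 0.26  0.33 -0.21  0.   -1.03  1.31]
top [258.1 175. ]
(218, 145)
scene [256.  185.6]
(216, 155)
```

View pics/bk.png

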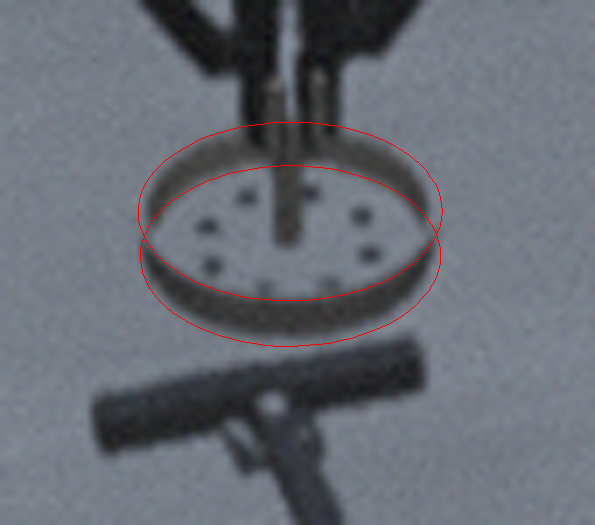

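Request:
jog_arm(rows=[[[0.1,-0.05,2],[0,0,0],0.5],[[0,0,2.5],[0,0,0],0.5],[[0,0,2.5],[0,0,0],0.5],[[0,0,1.7],[0,0,0],0.5],[[0,0,0.9],[0,0,0],0.5],[[0,0,0],[0,0,0],0.5],[[0,0,0],[0,0,0],0.5]])

```text
clock: 29.58
position: [570.7, -14.5, 64.7]
ee_rot: [1.0, -0.0, 0.001, -0.0]
contact_force: [-0.0, -0.1, -2.2]
gripper_width: 9.1
```

```bash
python3 look.py L17 569 -15 30
```

```text
t 29.57 p [570.7 -14.5  64.7] z [ 0.002  0.    -1.   ] y [-0. -1. -0.] F [-0.  -0.1 -2.2] w 9.1 j [ 0.26  0.44 -0.31  0.   -0.82  1.31]
top [257.9 182.1]
(217, 152)
scene [256.5 221.2]
(216, 191)
```

View pics/L17.png

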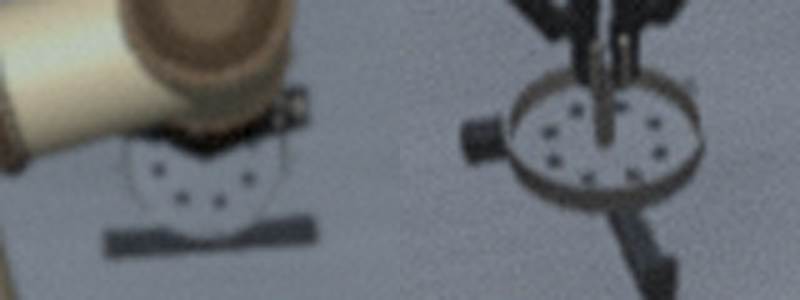

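Request:
jog_arm(rows=[[[-0.1,0,0.5],[0,0,0],0.5],[[0,0,0.4],[0,0,0],0.5],[[0,0,0.15],[0,0,0],0.5],[[0,0,0],[0,0,0],0.5]])

```text
clock: 30.18
position: [569.0, -14.4, 53.1]
ee_rot: [1.0, -0.0, -0.0, 0.0]
contact_force: [0.0, 0.2, -3.1]
gripper_width: 9.0
```

Request:
jog_arm(rows=[[[0,0,0.1],[0,0,0],0.5],[[0,0,0],[0,0,0],0.5]])

```text
clock: 30.42
position: [569.3, -14.4, 52.7]
ee_rot: [1.0, -0.0, 0.0, -0.0]
contact_force: [-0.8, 0.3, -0.2]
gripper_width: 9.1
```

Request:
jog_arm(rows=[[[0,0,0.1],[0,0,0],0.5],[[0,0,0],[0,0,0],0.5]])

```text
clock: 30.68
position: [569.3, -14.3, 52.6]
ee_rot: [1.0, 0.0, 0.0, 0.0]
contact_force: [-2.3, 0.9, 5.6]
gripper_width: 9.0
```

Contact came at the expected height (52.6), so I'm releasing and retreating straight up.

Request:
jog_arm(rows=[[[0,0,-0.05],[0,0,0],1.5],[[0,0,0],[0,0,0],3],[[0,0,0],[0,0,0],5],[[0,0,0],[0,0,0],5],[[0,0,-1],[0,0,0],5],[[0,0,-2],[0,0,0],5],[[0,0,-3],[0,0,0],5],[[0,0,-4],[0,0,0],5],[[0,0,-4],[0,0,0],5],[[0,0,-2],[0,0,0],5]])

```text
clock: 31.92
position: [570.1, -14.4, 215.5]
ee_rot: [1.0, 0.0, 0.003, -0.0]
contact_force: [0.7, 0.9, -0.3]
gripper_width: 50.0
```

Request:
jog_arm(rows=[[[-2,-3,0],[0,0,0],5],[[-2,-4,0],[0,0,0],5],[[-2,-4,0],[0,0,0],5],[[-2,-4,0],[0,0,0],5],[[0,0,0],[0,0,0],5],[[0,0,0],[0,0,0],5]])

```text
clock: 32.67
position: [489.2, 135.6, 212.4]
ee_rot: [1.0, 0.0, 0.0, -0.0]
contact_force: [0.0, 0.1, 0.1]
gripper_width: 50.1
```

```bash
python3 look.py L18 569 -15 30; python3 - <<'E'
from h import *
th=np.linspace(0,2*np.pi,80);o=[]
for n in("top","scene"):
    im=cv2.imread(f"pics/L18_{n}.png");k=5
    c=proj(n,[[569.5,-14.8,22]])[0];x0,y0=int(c[0]-40),int(c[1]-40)
    a=cv2.resize(im[y0:y0+80,x0:x0+80],None,fx=k,fy=k,interpolation=cv2.INTER_CUBIC)
    for z in(22,44):
        C=np.c_[569.5+60*np.cos(th),-14.8+60*np.sin(th),np.full(80,z)]
        cv2.polylines(a,[((proj(n,C)-[x0,y0]+.5)*k).astype(np.int32)],True,(0,0,255),1)
    o.append(a)
cv2.imwrite("pics/fin.png",np.hstack(o))
E
```

```text
t 32.67 p [489.2 135.6 212.4] z [ 0.001  0.    -1.   ] y [ 0. -1. -0.] F [0.  0.1 0.1] w 50.1 j [ 0.59  0.18 -0.27  0.   -1.12  0.98]
top [257.9 182.1]
(217, 152)
scene [256.5 221.2]
(216, 191)
```

View pics/fin.png

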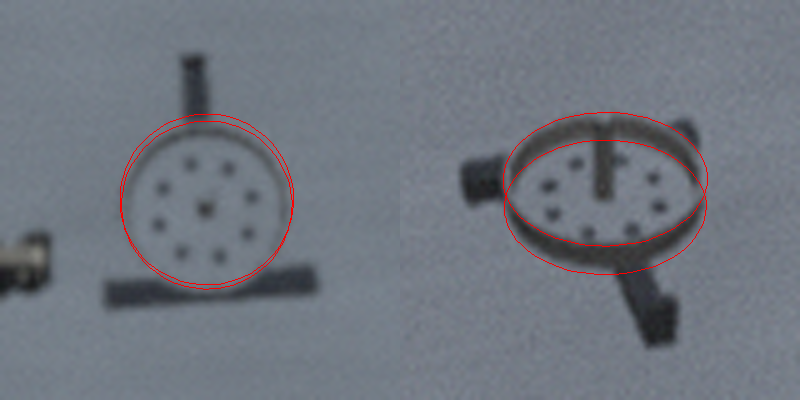

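View pics/L18_scene.png

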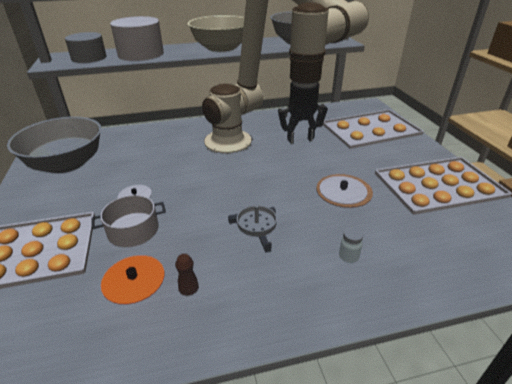

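View pics/L18_top.png

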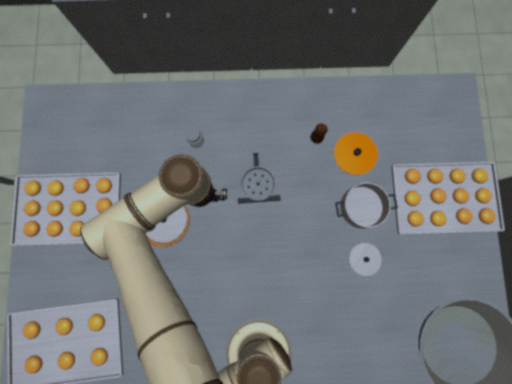

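```bash
python3 -c "
from bench import arm
print(arm.job_done())"
```

```text
the job is handed in; nothing more can be done
None
```

The job is done and handed in at about 33 s of the 64 s allowed. I pushed the rest's arm past its over-centre point, and it snapped open into a T. The lid now lies knob up on the cork mat, and the basket stands on the open rest. Both were lowered until they touched down (about 5 N of upward force), then released.

- **Final pictures:** both cameras show the lid about centred on the mat. The basket looks level and sits within a few mm of the seat, resting on the bar and the arm. The pot, salt jar and pepper mill look unmoved, and the gripper is clear of everything, reading no force.
- **Fingertip height:** the shut fingertips sat about 13 mm higher than the reported tool point. My first push passed over the rest's arm without touching it, so I lowered the tool and pushed again.
- **Camera disagreement:** the two cameras differed by about 7 mm. I used values between them, checked against where the finger touched the rest's arm and where the tool appeared in the pictures.
- **Gripper reading:** it showed about 3 mm less than the knob and post diameters, but both grips held.

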